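# Shift the catch tray and rock the bottle feeder's gate over

### The job

The left chute of the bottle feeder has run empty. Gently push the white catch tray along its rails, all the way across until it stops in front of the right chute; then gently press down the raised left end of the seesaw gate with a fingertip until it rocks over its pivot and the bottles waiting in the right chute roll down into the tray by themselves. Push and press only, grip nothing; do not touch the bottles, leave everything else on the bench where it is, and finish with the hand clear.

Things in the scene. Friction and masses are not known exactly. Their poses are not given: they have to be found in the camera images.
- feeder: plywood bottle feeder fixed to the bench: two chutes side by side slope down at 10 deg towards the robot, over a seesaw gate, and end open above a sliding catch tray. Base 180 wide (y), 300 deep (x), 6 thick. Origin on the bench, midway across; base spans x -215 to +85. x points up the chutes (away from the robot), y left, z up. Chute centres at y +41 and -41, lower ends at x -110, 38 high
- tray (a joint): travel of the catch tray along its rails to the right (towards -y of the feeder): 0 in front of the left chute, 0.082 m at its end stop, in front of the right chute. It stays where it is left; about 1.5 N moves it
- tray_floor (a point): centre of the catch tray's floor, 18 above the bench. White plastic tray, open at the back towards the chutes: outside 90 wide (y), 87 deep (x), walls 3 thick whose top is 47 and lower edge 11 above the bench. The base board, rails and end stops under it are 14 high at most and reach 5 beyond the tray at the ends of its travel; the bench beside it is free
- gate (a joint): tilt of the seesaw gate, an aluminium beam 150 long across both chutes on an axle over the divider. 0 is level, +0.40 left end fully up (where it starts), -0.40 right end fully up; stops at both. Below each end hangs a tongue: the end that is down bars its chute, the end that is up leaves it open. Pressing the raised pad takes under 1 N until past level, then the gate falls over to the other stop by itself
- gate_pivot (a point): the gate's axle, midway between the pads, 101 above the bench. A round steel weight (26 diameter, 34 long, centre 33 above the axle, leaning with the gate) stands over it and makes the gate unstable at level
- pad_left (a point): centre of the top of the grey finger pad at the left (+y) end of the gate, 61 from the axle; pad 30 (x) by 28 (y), tilting with the gate; about 131 above the bench when up, 83 when down; open above
- pad_right (a point): the same at the right (-y) end of the gate
- bottle1_mid (a point): centre of dropper bottle 1 (1 is lowest), held behind the gate in the right chute, lying across it; 25 diameter, 72 long, about 30 g; rolls freely once the gate lets it go
- bottle2_mid (a point): centre of dropper bottle 2 (1 is lowest), held behind the gate in the right chute, lying across it; 25 diameter, 72 long, about 30 g; rolls freely once the gate lets it go
- bottle3_mid (a point): centre of dropper bottle 3 (1 is lowest), held behind the gate in the right chute, lying across it; 25 diameter, 72 long, about 30 g; rolls freely once the gate lets it go
- upright_dropper: a dropper paint bottle standing upright on the bench left of the feeder, diameter 25, 72 tall, origin under its foot; bystander
- tape_roll: roll of masking tape lying flat on the bench right of the feeder, outer diameter 68, 18 high, origin under its centre; bystander
- tweezers: steel tweezers lying on the bench in front of the feeder, about 125 long and 10 high, origin under the middle; bystander
- thinner: white thinner bottle standing well to the left, diameter 54, 135 tall, origin under its foot; bystander
- paint_jar: small glass jar with a white lid standing well to the right, diameter 46, 52 tall, origin under its foot; bystander
- hobby_knife: hobby knife with a round handle lying on the bench well to the right, about 135 long and 12 high, origin under its middle; bystander
- model_jet: half-built grey model jet on its wheels, well to the left, 145 long, 100 span, 55 high, origin under its middle; bystander
Not all that is in view belongs to the job. Leave any orange or yellow look-alike of the part that bears bottle2_mid alone. What is shaped like the part that bears bottle3_mid but green or turquoise is not meant.

How it is judged:
By the outcome, as a careful person would: the job done as asked, in the order asked, and still so for the second after the job is handed in, with the robot touching nothing.
It also fails if it takes over 40 s, if anything falls off the work surface, if the arm or the gripper's body presses on something with over 40 N, if the wrist force passes 120 N, or if a joint passes its speed limit or range.

### The arm

A 6-joint arm with a two-finger parallel gripper is mounted at the origin on the work surface. World frame = base frame: x ahead of the robot, y to its left, z up, the work surface at z = 0. Lengths are in m, angles in rad, forces in N, time in s.
With the tool pointing down it reaches from about 0.325 to 1 m from the base axis. Payload 5.1 kg.
Tool frame: the origin (TCP) lies between the finger pads; the fingertips stand 17 mm ahead of it and the grasp point (between the pads) lies 2 mm behind it; z points along the fingers, y is the line along which they close (so a half turn about z gives the same grasp; the last joint's range is limited). The gripper opens to 85 mm and grips with 20 to 120 N. Pads are 22 mm wide; open, the fingers measure 114 mm over their backs; the gripper's body (76 mm by 85 mm) begins 54 mm behind the grasp point. The pads swing forward as they close: fully open they stand 13 mm farther back than shut.
Start: joints at [1.161, 0.124, 1.65, -0, 1.367, -0.083], TCP at [0.209, 0.616, 0.248] pointing down, gripper open.
Joint ranges: [-2.61, 2.61], [-1.02, 2.33], [0.03, 2.71], [-1.35, 4.49], [0.32, 2.68], [-2.91, 2.91]. Speed limits (rad/s): [2.57, 2.57, 3.14, 3.14, 3.14, 3.14].

### API

Orientations are given as a unit quaternion [w, x, y, z].
In Python, from cell import observe, get_image, calibration, sign_off, cut_out, tip_of gives the robot as it stands. The module is installed in compiled form; this text tells all that it offers.
- The arm moves only by the shell command python3 -m creep 'ROWS' [FORCE]. ROWS is text: rows parted by semicolons, each of 7 numbers parted by spaces: the turn, a rotation vector about the tool's x, y, z scaled (see below), then the shift along the tool's x, y, z scaled (see below), then the gripper's target within -1 to 1 (fully open at 1, half-way at 0, shut at -1). In form: wx wy wz dx dy dz gripper; .... A call has 1 to 20 rows; each row is the pose to reach, as a shift and turn from the pose commanded when the call began, along the tool's axes at that moment, turning the shorter way round; what a row does not reach only later rows make up. The controller multiplies each number of a shift by 0.15 m and each number of a turn by pi rad. A row lasts 1/8 s, in which the tool goes at most 62.5 mm and 10.7 degrees, less where a joint would pass 70% of its speed; a pose out of reach is approached as far as the arm can. A call with a number of a shift or a turn outside -1 to 1 is refused whole. A call with a gripper value outside its range is refused whole. The fingers move at their own pace and stop on an object; FORCE is the grip in N (left out, the last holds). Time passes only in rows, so rows that repeat a pose let the fingers close. It gives the time, the measured TCP pose, the force, the opening and the grip force at its end, in the units of the state.
- observe(): the state, without advancing time (a new reading comes with each control period).
- get_image(name): name is "scene" or "top" or "wrist"; returns the picture (384x512x3 uint8, blue, green, red); there is no depth.
- calibration(name): a dict with "fx", "fy", "cx", "cy" (pixels), "rvec" (rotation vector, rad) and "tvec" (3), from world to camera coordinates, as OpenCV has them; the wrist camera has in their place "T_tool_cam" (4x4, takes a point from camera to tool coordinates, whose origin is the TCP and whose axes are the flange's). Camera axes: x right, y down, z forward; pixel columns grow to the right and rows downward; lengths in m; the calibration is good to about 2 mm. A picture is of the moment at which its call begins: read the wrist's pose just before it. calibration takes no time and is no camera call.
- sign_off(): hands the job in; it is judged then, once.
Trained networks look in the newest picture that a camera, given by its name, has taken for a name from the list of things; names that differ only in an ending like _2 or _b are one class to them, and where a whole thing is asked for, a point or a joint stands for the part that bears it (a point fixed in the world has none). Each returns a list of dicts, best first, with "p" (0 to 1); they miss things now and then, are a little off and sometimes report something else, mostly with a low value. They report only what shows in the picture. A call takes as long as a camera call. They do not tell look-alikes from the thing itself.
- cut_out(camera, thing): "pixels" (384x512 bool, what is visible of it).
- tip_of(camera, thing): "xyz" ([x, y, z] in m, in world coordinates, good to about 4 mm: a listed point, or the origin of a listed thing).
The state is a dict: "time_s": time; "joint_pos": joint angles; "qvel": joint speeds; "tau": joint torques, N m; "ee_pos": TCP position; "eef_rot": TCP orientation; "ft_force": force on the tool from outside, world axes, zero at the start; "torque": the same for the moment, N m; "opening": opening from 0.0 (shut) to 1.0 (fully open); "grasp_force": force on a finger pad.
Only numpy, scipy, OpenCV 4.12 (cv2) and the standard library are available. Lean on these libraries where they do the work, as an engineer would, in place of code of your own. Each camera call takes 0.05 s, during which the arm holds its last target. There are 200 camera calls.

## Working session

There is one attempt and no reset: what is moved stays moved. The work goes in short steps, Python scripts to look and compute and a shell command to move; the robot and the scene stay as the last step left them, time stands still between calls to the robot, and variables do not carry over. Pictures are saved under pics/ and viewed, at most 10 in all, crops included, and the job is handed in when it is done.

```bash
mkdir -p pics; cat > h.py <<'E'
import numpy as np, cv2
from cell import *
from scipy.spatial.transform import Rotation as R
def rot(o):
    q=o["eef_rot"]; return R.from_quat([q[1],q[2],q[3],q[0]])
def rel(target):
    o=observe(); return rot(o).inv().apply(np.array(target)-o["ee_pos"])/0.15
E
python3 - <<'E'
from h import *
np.set_printoptions(precision=4,suppress=True)
for n in ("scene","top"):
    cv2.imwrite(f"pics/{n}1.png",get_image(n))
    for t in ("feeder","tray_floor","gate_pivot","pad_left","pad_right","bottle1_mid","upright_dropper","tape_roll","tweezers"):
        r=tip_of(n,t); print(n,t,[(np.array(d["xyz"]).round(3),round(d["p"],2)) for d in r[:2]])
o=observe(); print(o["time_s"],o["ee_pos"],o["eef_rot"],o["opening"],rot(o).as_matrix())
E
```

```text
scene feeder [(array([ 0.42 , -0.356,  0.002]), 0.63), (array([ 0.65 , -0.102, -0.002]), 0.59)]
scene tray_floor [(array([ 0.495, -0.109,  0.019]), 0.92), (array([ 0.692, -0.138,  0.08 ]), 0.43)]
scene gate_pivot [(array([ 0.614, -0.107,  0.102]), 0.73)]
scene pad_left [(array([ 0.606, -0.054,  0.134]), 0.97)]
scene pad_right [(array([ 0.625, -0.168,  0.08 ]), 0.86)]
scene bottle1_mid [(array([ 0.643, -0.146,  0.066]), 0.67)]
scene upright_dropper [(array([0.644, 0.028, 0.004]), 0.41)]
scene tape_roll [(array([ 0.673, -0.253,  0.001]), 0.96)]
scene tweezers [(array([ 0.39 , -0.149,  0.002]), 0.46), (array([ 0.616, -0.106,  0.1  ]), 0.45)]
top feeder [(array([ 0.653, -0.105, -0.001]), 0.76), (array([ 0.494, -0.109,  0.014]), 0.25)]
top tray_floor [(array([ 0.492, -0.109,  0.016]), 0.69), (array([ 0.613, -0.104,  0.098]), 0.42)]
top gate_pivot []
top pad_left [(array([ 0.602, -0.056,  0.133]), 0.59)]
top pad_right [(array([ 0.624, -0.173,  0.084]), 0.69)]
top bottle1_mid [(array([ 0.65 , -0.149,  0.067]), 0.43), (array([ 0.491, -0.111,  0.019]), 0.19)]
top upright_dropper [(array([0.641, 0.024, 0.002]), 0.6)]
top tape_roll [(array([ 0.672, -0.253,  0.001]), 0.46), (array([ 0.606, -0.052,  0.134]), 0.36)]
top tweezers [(array([ 0.695, -0.143,  0.078]), 0.72), (array([ 0.391, -0.147,  0.002]), 0.45)]
1.0 [0.2087 0.6156 0.2484] [0.     0.1627 0.9867 0.    ] 1.0000777342449587 [[-0.9471  0.321   0.    ]
 [ 0.321   0.9471  0.    ]
 [-0.      0.0001 -1.    ]]
```

View pics/scene1.png

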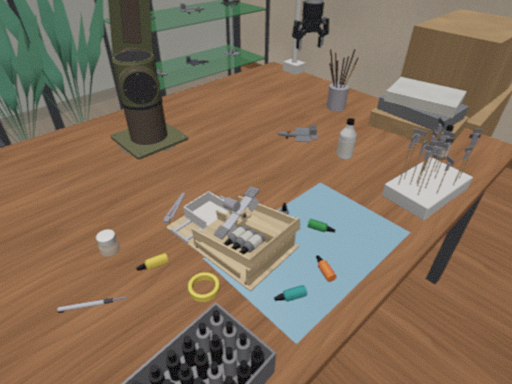

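View pics/top1.png

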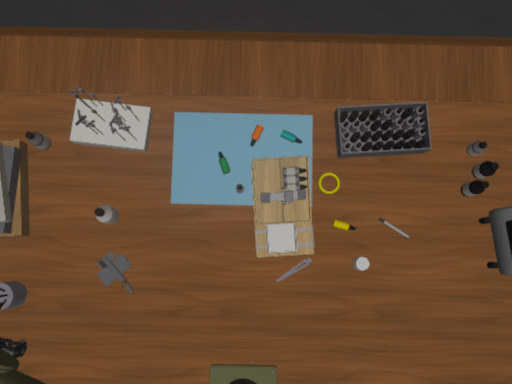

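The scene view shows the feeder with the gate's left end up (~248,195) and the tray at ~(208,212). In the top view the tray is at (282,238), the tweezers are in front at (294,270), and the upright dropper is at (240,188). I'll zoom in to get the yaw and the tray's position on its rails.

```bash
python3 - <<'E'
from h import *
a=cv2.imread("pics/top1.png")[145:285,225:345]; b=cv2.imread("pics/scene1.png")[180:290,160:310]
a=cv2.resize(a,None,fx=4,fy=4,interpolation=cv2.INTER_CUBIC);b=cv2.resize(b,(0,0),fx=2.1,fy=2.1,interpolation=cv2.INTER_CUBIC)
c=np.zeros((560,795,3),np.uint8);c[:,:480]=a;c[:b.shape[0],480:480+b.shape[1]]=b
cv2.imwrite("pics/crop1.png",c)
k=calibration("top");Rm=cv2.Rodrigues(np.array(k["rvec"],float))[0];t=np.array(k["tvec"]).ravel();print(-Rm.T@t)
def px(u,v,z):
    d=Rm.T@np.array([(u-k["cx"])/k["fx"],(v-k["cy"])/k["fy"],1]);c=-Rm.T@t
    return c+d*(z-c[2])/d[2]
for u,v in [(254,158),(306,155),(313,255),(257,257)]: print(px(u,v,.006).round(3))
m=cut_out("top","tray_floor");print(m[0]["p"]);r=cv2.minAreaRect(np.argwhere(m[0]["pixels"])[:,::-1].astype(np.float32));print(r)
for p in cv2.boxPoints(r): print(px(*p,.047).round(3))
E
```

```text
[ 0.43541736 -0.01319229  1.58321424]
[ 0.745 -0.019  0.006]
[ 0.759 -0.186  0.006]
[ 0.44  -0.211  0.006]
[ 0.43  -0.036  0.006]
0.71
((280.8638610839844, 237.32101440429688), (28.319744110107422, 29.62968635559082), 86.42366790771484)
[ 0.531 -0.058  0.047]
[ 0.539 -0.149  0.047]
[ 0.453 -0.156  0.047]
[ 0.445 -0.065  0.047]
```

View pics/crop1.png

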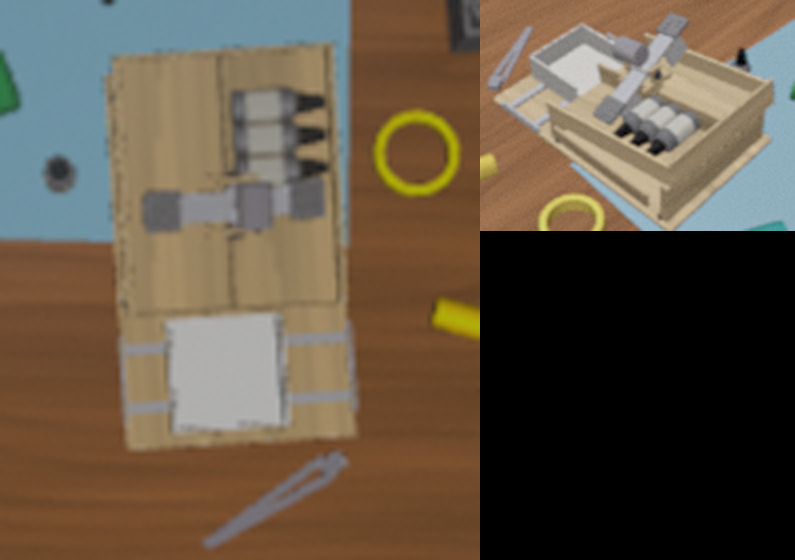

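The tray sits at (0.492, -0.107), about 30 mm along its travel, and the feeder yaw is about +4.5°. The tray's left side is free, so I'm moving over there with the gripper shut.

```bash
python3 -m creep '0 0 0 -0.93 -1 0 -1;0 0 0 -0.93 -1 0 -1;0 0 0 -0.93 -1 0 -1;0 0 0 -0.93 -1 0 -1' 20
python3 -m creep '0 0 0 -0.93 -1 0 -1;0 0 0 -0.93 -1 0 -1;0 0 0 -0.93 -1 0 -1;0 0 0 -0.93 -1 0 -1'
python3 -m creep '0 0 -0.129 -0.93 -1 0 -1;0 0 -0.129 -0.93 -1 0 -1;0 0 -0.129 -0.93 -1 0 -1;0 0 -0.129 -0.93 -1 0 -1;0 0 -0.129 -0.93 -1 0 -1'
python3 - <<'E'
from h import *
np.set_printoptions(precision=4,suppress=True)
print(rot(observe()).as_matrix(), rel([.487,-.012,.10]), rel([.487,-.012,.047]))
E
```

```text
time_s: 1.55
ee_pos: [0.2935, 0.4264, 0.2484]
eef_rot: [0.0, 0.164, 0.986, 0.0]
ft_force: [0.3, 0.7, 1.1]
opening: 0.142
grasp_force: 0.0
time_s: 2.05
ee_pos: [0.3777, 0.2399, 0.2487]
eef_rot: [0.0, 0.164, 0.986, 0.0]
ft_force: [-0.5, -0.5, -0.6]
opening: 0.002
grasp_force: 0.0
time_s: 2.68
ee_pos: [0.4616, 0.0536, 0.2485]
eef_rot: [0.0, -0.037, 0.999, 0.0]
ft_force: [0.3, 0.9, -0.5]
opening: 0.001
grasp_force: 0.0
[[-0.9972 -0.0747  0.0002]
 [-0.0747  0.9972  0.0002]
 [-0.0002  0.0002 -1.    ]] [-0.1362 -0.4486  0.9901] [-0.1362 -0.4487  1.3434]
```

```bash
python3 -m creep '0 0 0 -0.136 -0.42 0.3 -1;0 0 0 -0.136 -0.42 0.7 -1;0 0 0 -0.136 -0.42 0.98 -1;0 0 0 -0.136 -0.42 0.98 -1' 
python3 -m creep '0 0 0 0 0 0.2 -1;0 0 0 0 0 0.35 -1;0 0 0 0 0 0.35 -1'
python3 - <<'E'
from h import *
np.set_printoptions(precision=4,suppress=True)
cv2.imwrite("pics/w1.png",cv2.resize(get_image("scene")[150:300,130:330],None,fx=4,fy=4,interpolation=cv2.INTER_CUBIC))
print(observe()["time_s"])
E
```

```text
time_s: 3.18
ee_pos: [0.4823, -0.0047, 0.097]
eef_rot: [-0.005, -0.04, 0.999, 0.001]
ft_force: [-0.7, 0.3, 0.2]
opening: 0.001
grasp_force: 0.0
time_s: 3.55
ee_pos: [0.4863, -0.0052, 0.0498]
eef_rot: [0.0, -0.04, 0.999, 0.0]
ft_force: [0.5, -0.1, 0.1]
opening: -0.003
grasp_force: 0.0
3.6
```

View pics/w1.png

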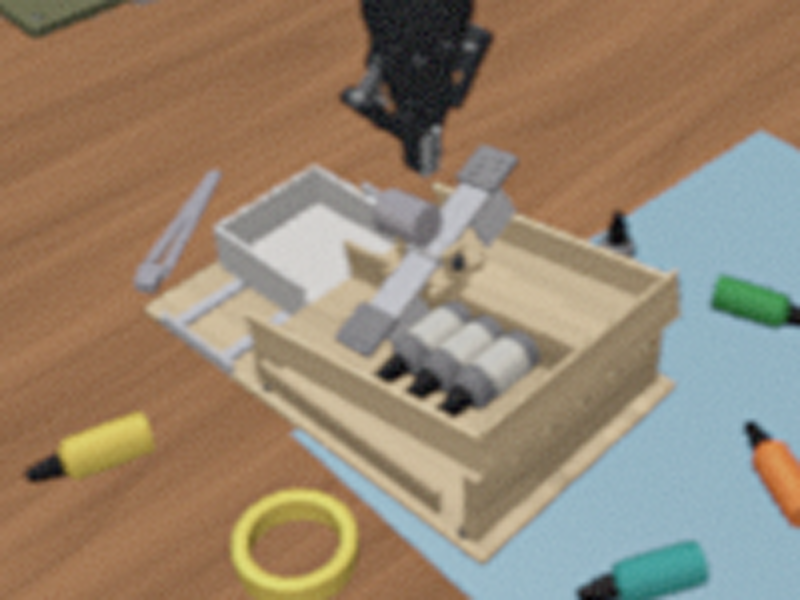

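The hand is beside the tray's left wall, clear of the gate. Pushing gently now.

```bash
python3 -m creep '0 0 0 0 -0.08 0 -1;0 0 0 0 -0.16 0 -1;0 0 0 0 -0.21 0 -1;0 0 0 0 -0.23 0 -1;0 0 0 0 -0.25 0 -1;0 0 0 0 -0.27 0 -1;0 0 0 0 -0.29 0 -1;0 0 0 0 -0.31 0 -1;0 0 0 0 -0.33 0 -1;0 0 0 0 -0.35 0 -1;0 0 0 0 -0.37 0 -1;0 0 0 0 -0.39 0 -1;0 0 0 0 -0.41 0 -1;0 0 0 0 -0.43 0 -1;0 0 0 0 -0.45 0 -1;0 0 0 0 -0.47 0 -1;0 0 0 0 -0.49 0 -1;0 0 0 0 -0.51 0 -1'
python3 - <<'E'
from h import *
np.set_printoptions(precision=4,suppress=True)
k=calibration("top");im=get_image("top");cv2.imwrite("pics/t2.png",cv2.resize(im[145:285,225:345],None,fx=4,fy=4,interpolation=cv2.INTER_CUBIC))
for t in ("tray_floor","pad_left"):print([(np.round(d["xyz"],3),d["p"]) for d in tip_of("top",t)[:2]])
E
```

```text
time_s: 5.85
ee_pos: [0.4919, -0.0826, 0.0489]
eef_rot: [0.0, -0.039, 0.999, 0.0]
ft_force: [0.8, 0.5, -0.8]
opening: 0.0
grasp_force: 0.6
[(array([ 0.494, -0.142,  0.015]), 0.61)]
[(array([ 0.607, -0.056,  0.136]), 0.86)]
```

View pics/t2.png

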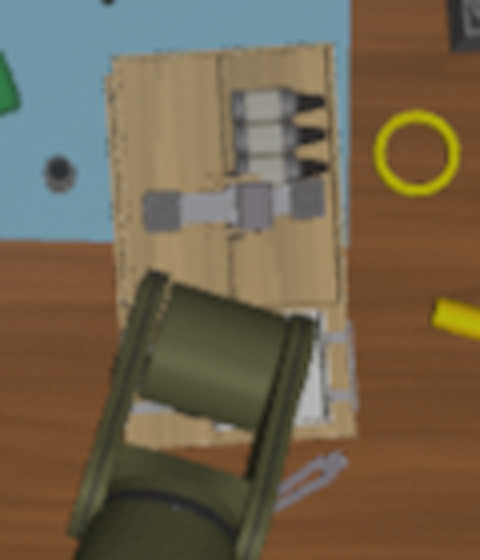

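The tray's right edge has moved from px 285 to 325, about 31 mm, so roughly 20 mm is left. Continuing in smaller steps while watching the force.

```bash
python3 -m creep '0 0 0 0 -0.02 0 -1;0 0 0 0 -0.04 0 -1;0 0 0 0 -0.06 0 -1;0 0 0 0 -0.08 0 -1;0 0 0 0 -0.1 0 -1'
python3 -m creep '0 0 0 0 -0.01 0 -1;0 0 0 0 -0.02 0 -1'
python3 -m creep '0 0 0 0 -0.01 0 -1;0 0 0 0 -0.02 0 -1'
```

```text
time_s: 6.62
ee_pos: [0.4931, -0.0976, 0.0489]
eef_rot: [0.0, -0.039, 0.999, 0.0]
ft_force: [0.0, 0.8, 1.1]
opening: -0.005
grasp_force: 0.6
time_s: 6.88
ee_pos: [0.4933, -0.1005, 0.0489]
eef_rot: [0.0, -0.039, 0.999, -0.0]
ft_force: [0.4, 0.9, 1.1]
opening: -0.003
grasp_force: 0.6
time_s: 7.12
ee_pos: [0.4934, -0.1013, 0.0489]
eef_rot: [-0.0, -0.038, 0.999, 0.003]
ft_force: [0.6, 13.2, 4.2]
opening: 0.002
grasp_force: 7.0
```

The end stop is reached: force rose to 13 N with no further travel. Backing off and rising, then moving toward the left pad.

```bash
python3 -m creep '0 0 0 0 0.1 0 -1;0 0 0 0 0.33 0 -1;0 0 0 0 0.33 0 -1;0 0 0 0 0.33 -0.4 -1;0 0 0 0 0.33 -0.8 -1;0 0 0 0 0.33 -1 -1;0 0 0 0 0.33 -1 -1'
python3 - <<'E'
from h import *
np.set_printoptions(precision=4,suppress=True)
im=get_image("scene");cv2.imwrite("pics/s3.png",cv2.resize(im[150:300,130:330],None,fx=4,fy=4,interpolation=cv2.INTER_CUBIC))
for t in ("tray_floor","pad_left","gate_pivot"):print([(np.round(d["xyz"],3),d["p"]) for d in tip_of("scene",t)[:2]])
print(rot(observe()).as_matrix(),rel([.605,-.053,.17]))
E
```

```text
time_s: 8.0
ee_pos: [0.4915, -0.055, 0.2024]
eef_rot: [0.003, -0.039, 0.999, -0.001]
ft_force: [-1.2, -1.0, -0.3]
opening: 0.005
grasp_force: 0.0
[(array([ 0.499, -0.158,  0.019]), 0.79)]
[(array([ 0.607, -0.055,  0.132]), 0.85)]
[(array([ 0.618, -0.106,  0.1  ]), 0.85), (array([0.371, 0.4  , 0.004]), 0.23)]
[[-0.9969 -0.0782 -0.0036]
 [-0.0782  0.9969  0.0005]
 [ 0.0036  0.0008 -1.    ]] [-0.7756 -0.0541  0.1744]
```

View pics/s3.png

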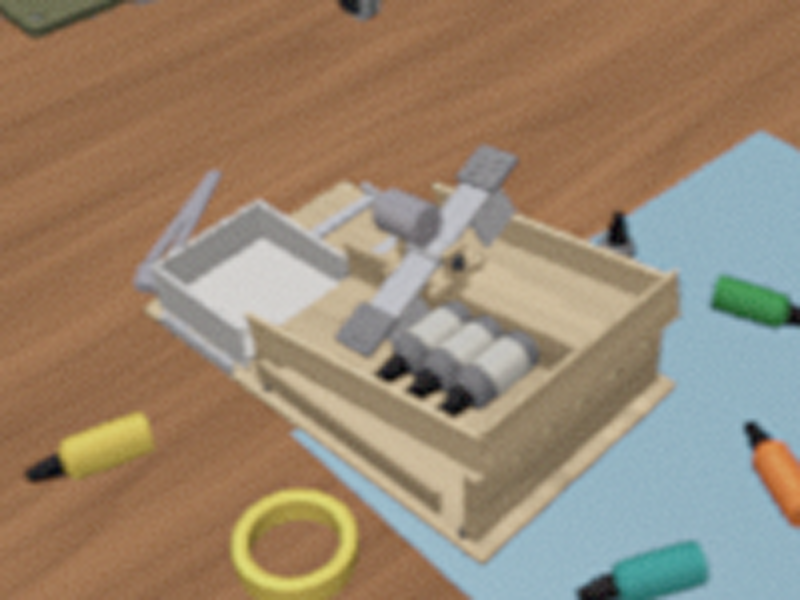

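The tray stands squarely in front of the right chute at its stop, with the gate and bottles untouched. Moving above the left pad.

```bash
python3 -m creep '0 0 0 -0.35 -0.04 0 -1;0 0 0 -0.7 -0.04 0.05 -1;0 0 0 -0.78 -0.04 0.08 -1;0 0 0 -0.78 -0.04 0.08 -1;0 0 0 -0.78 -0.04 0.08 -1'
python3 - <<'E'
from h import *
np.set_printoptions(precision=4,suppress=True)
print(observe()["ee_pos"],rel([.606,-.053,.15]),rel([.606,-.053,.109]))
E
```

```text
time_s: 8.82
ee_pos: [0.6054, -0.0508, 0.1862]
eef_rot: [-0.001, -0.039, 0.999, 0.0]
ft_force: [-0.3, -0.1, -0.5]
opening: 0.004
grasp_force: 0.0
[ 0.6054 -0.0508  0.1862] [-0.003  -0.0148  0.2412] [-0.0035 -0.0149  0.5145]
```

```bash
python3 -m creep '0 0 0 0 0 0.1 -1;0 0 0 0 0 0.17 -1;0 0 0 0 0 0.21 -1;0 0 0 0 0 0.24 -1;0 0 0 0 0 0.27 -1;0 0 0 0 0 0.3 -1;0 0 0 0 0 0.33 -1;0 0 0 0 0 0.36 -1;0 0 0 0 0 0.39 -1;0 0 0 0 0 0.42 -1'
python3 -m creep '0 0 0 0 0 0.02 -1;0 0 0 0 0 0.04 -1;0 0 0 0 0 0.06 -1;0 0 0 0 0 0.08 -1'
python3 - <<'E'
from h import *
im=get_image("scene");cv2.imwrite("pics/s4.png",cv2.resize(im[150:300,130:330],None,fx=4,fy=4,interpolation=cv2.INTER_CUBIC))
E
```

```text
time_s: 10.07
ee_pos: [0.6067, -0.0508, 0.1235]
eef_rot: [-0.0, -0.039, 0.999, 0.0]
ft_force: [-0.1, -0.2, 0.8]
opening: -0.001
grasp_force: 0.0
time_s: 10.58
ee_pos: [0.6068, -0.0508, 0.1117]
eef_rot: [0.0, -0.039, 0.999, -0.0]
ft_force: [-0.1, -0.3, 0.3]
opening: -0.001
grasp_force: 0.0
```

View pics/s4.png

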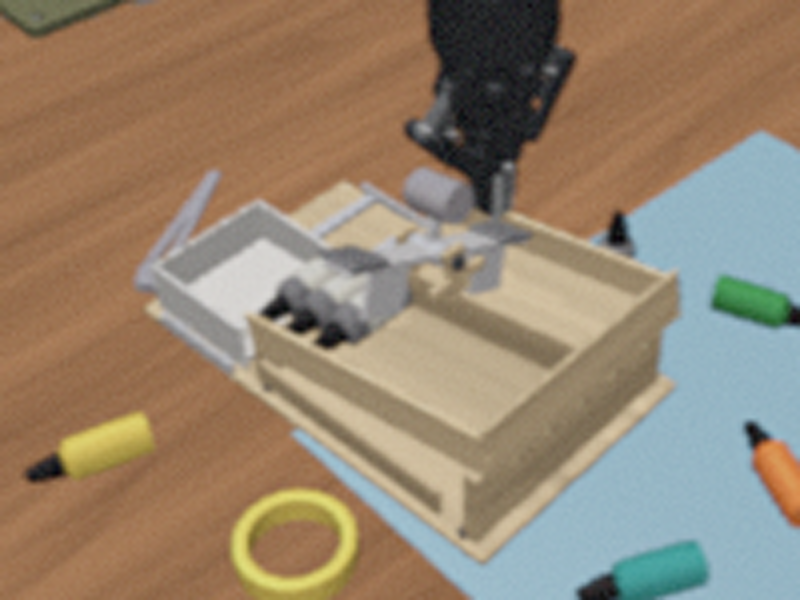

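The gate has rocked past level and the bottles are rolling past it. Holding briefly, then lifting clear.

```bash
python3 -m creep '0 0 0 0 0 0 -1;0 0 0 0 0 0 -1;0 0 0 0 0 0 -1;0 0 0 0 0 0 -1;0 0 0 0 0 -0.1 -1;0 0 0 0 0 -0.3 -1;0 0 0 0 0 -0.6 -1;0 0 0 0 0 -0.9 -1;0 0 0 0 0.6 -0.95 -1;0 0 0 0 0.9 -0.95 -1;0 0 0 0 0.9 -0.95 -1;0 0 0 0 0.9 -0.95 -1;0 0 0 0 0.9 -0.95 -1;0 0 0 0 0.9 -0.95 -1'
python3 - <<'E'
from h import *
im=get_image("scene");cv2.imwrite("pics/s5.png",cv2.resize(im[150:300,130:330],None,fx=4,fy=4,interpolation=cv2.INTER_CUBIC))
im=get_image("top");cv2.imwrite("pics/t5.png",cv2.resize(im[145:285,225:345],None,fx=4,fy=4,interpolation=cv2.INTER_CUBIC))
E
```

```text
time_s: 12.38
ee_pos: [0.5963, 0.0824, 0.2542]
eef_rot: [-0.0, -0.038, 0.999, -0.0]
ft_force: [0.5, -0.1, -0.8]
opening: 0.003
grasp_force: 0.0
```

View pics/s5.png

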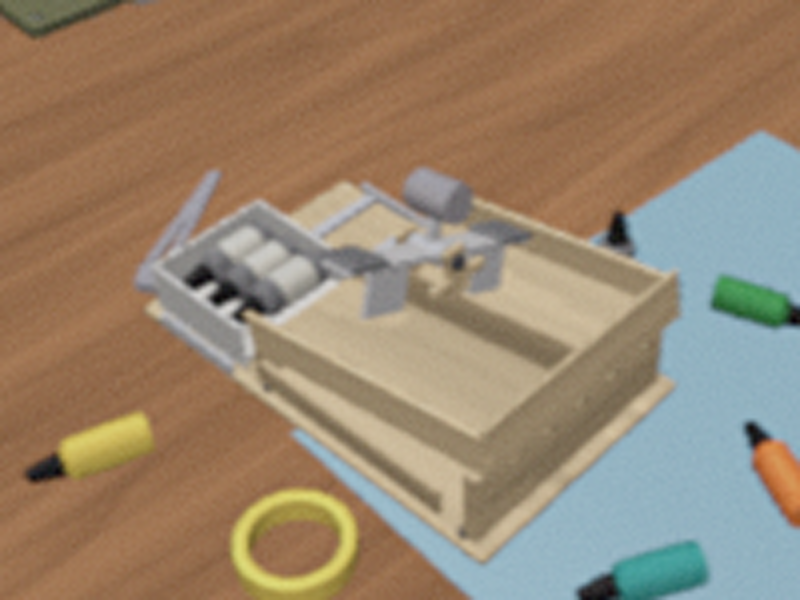

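View pics/t5.png

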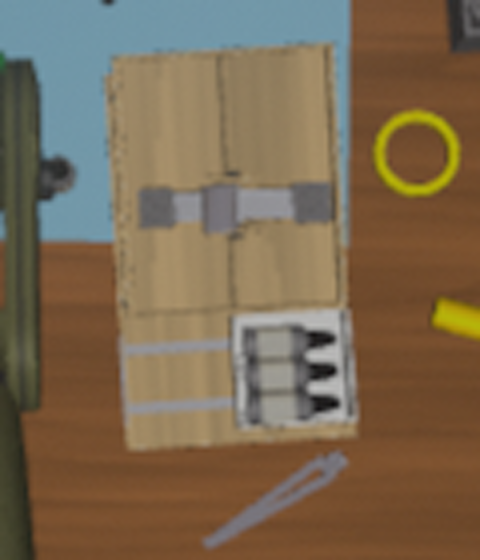

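All three bottles lie in the tray (top crop ~(285,372)). The gate leans fully left (weight at ~(220,208)), the bystanders haven't moved, and the hand is clear.

```bash
python3 -c "
from cell import *
print(sign_off())"
```

```text
the job is handed in; nothing more can be done
None
```

The tray is at its right end stop, the gate is rocked over, all three bottles rolled into the tray, the hand is clear, and the job is handed in at about 12 s on the robot's clock; no verdict came back.

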